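Fasten a spool rack's plate with a push rivet

ROBOT

A 7-joint arm with a two-finger parallel gripper is mounted at the origin on the work surface. World frame = base frame: x ahead of the robot, y to its left, z up, the work surface at z = 0. Lengths are in m, angles in rad, forces in N, time in s.
With the tool pointing down it reaches from about 0.425 to 0.875 m from the base axis. Payload 9.9 kg.
Tool frame: the origin (TCP) lies midway between the tips of the shut fingers; the grasp point (between the pads) lies behind it (manip.grip_depth is the z of the grasp point in the tool frame, in m); z points along the fingers, y is the line along which they close (so a half turn about z gives the same grasp; the last joint's range is limited). The gripper opens to 85 mm and grips with 20 to 120 N. Pads are 22 mm wide; open, the fingers measure 114 mm over their backs; the gripper's body (76 mm by 85 mm) begins 54 mm behind the grasp point. The pads swing forward as they close: fully open they stand 13 mm farther back than shut.
Start: joints at [1.094, 0.576, 0.025, 1.437, -0.015, 1.129, -0.057], TCP at [0.258, -0.624, 0.231] pointing down, gripper open.
Joint ranges: [-2.76, 2.76], [-0.34, 2.15], [-1.52, 1.57], [0.19, 2.46], [-1.09, 4.23], [0.17, 1.99], [-2.82, 2.82]. Speed limits (rad/s): [2.22, 2.22, 3.01, 3.01, 3.14, 3.14, 3.14].

INTERFACE

Orientations are given as a unit quaternion [x, y, z, w].
In Python, from rig import manip gives the robot as it stands.
- The arm moves only by the tool servo_tool, never from a script. Its argument "targets" is a list of rows, each a list of 3 entries, a list of its own where there are three numbers: the shift along the world's x, y, z in cm, then the turn about the world's z in degrees, then the finger opening in cm, from 0 to 8.54. In form: [[[dx, dy, dz], yaw, jaw], ...]. A call has 1 to 12 rows; each row is the pose to reach, as a shift and turn from the pose commanded when the call began; what a row does not reach only later rows make up. A row lasts 1/12 s, in which the tool goes at most 41.7 mm and 7.16 degrees, less where a joint would pass 70% of its speed; a pose out of reach is approached as far as the arm can. A call with a gripper value outside its range is refused whole. The fingers move at their own pace and stop on an object; "force" is the grip in N (left out, the last holds). Time passes only in rows, so rows that repeat a pose let the fingers close. It gives the time, the measured TCP pose, the force, the opening and the grip force at its end, in the units of the state.
- manip.observe(): the state, without advancing time (a new reading comes with each control period).
- manip.read_camera(name): name is "scene" or "top" or "wrist"; returns a dict with "pixels" (480x640x3 uint8, red, green, blue), "range_z" (480x640 float32, m along the optical axis (not along the pixel's ray), 0 where there is no reading), "camera_matrix" (3x3 intrinsics, pixels), "R" (3x3) and "t" (3): a world point X has camera coordinates R X + t; the wrist camera has in their place "mount" (4x4, takes a point from camera to tool coordinates, whose origin is the TCP and whose axes are the flange's). Camera axes: x right, y down, z forward; pixel columns grow to the right and rows downward; lengths in m; the calibration is good to about 2 mm. A picture is of the moment at which its call begins: read the wrist's pose just before it.
- manip.hand_in(): hands the job in; it is judged then, once.
The state is a dict: "clock": time; "q": joint angles; "dq": joint speeds; "joint_efforts": joint torques, N m; "tool_pos": TCP position; "orientation": TCP orientation; "contact_force": force on the tool from outside, world axes, zero at the start; "torque": the same for the moment, N m; "gripper_width": opening from 0.0 (shut) to 1.0 (fully open); "grasp_force": force on a finger pad.
Only numpy, scipy, OpenCV 4.12 (cv2) and the standard library are available. Lean on these libraries where they do the work, as an engineer would, in place of code of your own. Each camera call takes 0.05 s, during which the arm holds its last target. There are 200 camera calls.

TASK

The white top plate of the wire-spool rack has one empty corner hole. Take the orange push rivet from the wooden stand, put it in that hole with its black pin still standing up until its flange lies flat on the plate, then push the pin down flush so that the rivet spreads and locks, and let go. The plate is brittle and floats on soft rubber feet: never load it with more than about 20 N, and leave the stand's neighbours (loose spool, bead tray, pliers) where they are.

Things in the scene. Friction and masses are not known exactly. Their poses are not given: they have to be found in the camera images.
- rivet_collar (a point): Orange push rivet, 35 g: this is the centre of its square collar, z up the rivet, x, y square to its faces. Collar 16 x 16 mm, 10 mm tall, on a round flange 26 mm in diameter, 3 mm thick, whose underside is 8 mm below this point. From the collar's top (5 mm above this point) a black pin 10 mm in diameter stands 8 mm proud. It starts upright in the stand's hole, flange on the stand's top.
- pin (a joint): How far the rivet's black pin is pushed in, m: 0 standing 8 mm proud (starts 0 to 0.8 mm), 0.008 flush with the collar's top. It slides stiffly, resisting with about 12 N all the way, and stays where left. Pushing it spreads each leg 3.5 mm outward under the plate, so the rivet must be seated first; with the pin in, it can no longer be inserted or pulled out.
- hole (a point): Centre of the mouth of the empty round hole near a corner of the white plate, at the plate's top surface; 11.5 mm in diameter, through 6 mm of plate, with 38 mm of hollow space below. In the rack's frame it is at x -78, y +96, z 50 mm. The other three corners hold identical rivets with flush pins.
- plate (a joint): How far the white plate is pressed down, m; 0 at rest, travel 0.010. It sits on soft rubber feet, moves straight down only, starts to give at about 2 N, sinks a few millimetres under the push that the pin needs, and springs back when let go.
- rack: Spool rack fixed to the bench, grey base with the white plate 200 (x) x 240 (y) x 6 mm on top, plate's upper surface 50 mm above the table; origin on the table under its centre. Two wire spools, 58 mm in diameter and 30 mm tall, are fixed on the plate at x +45 and -30 mm, y -45 mm.
- stand: Light wooden block 50 x 50 x 35 mm fixed to the bench, origin at the centre of its underside, with an upright 15 mm through hole in its middle where the rivet stands loosely.
- spool_mid (a point): Bystander: loose brass-coloured spool 60 mm in diameter, 50 mm tall, standing upright; this point is its centre.
- tray: Bystander: white bead tray 150 x 120 x 20 mm, 0.6 kg; origin at the centre of its underside.
- pliers: Bystander: red-handled pliers lying flat, about 155 mm long and 14 mm high; origin on the table under the pivot's handle side.
- rivet: The same rivet; origin at the centre of its flange's underside, 8 mm below the collar's centre. Below the flange: a round shank 10 mm in diameter and 7.5 mm long, then two round-ended legs (9 mm over both) that end 20 mm below the flange.

How it is judged:
By the outcome, as a careful person would: the job done as asked, in the order asked, and still so for the second after the job is handed in, with the robot touching nothing.
It also fails if it takes over 48 s, if anything falls off the work surface, if the arm or the gripper's body presses on something with over 40 N, if the wrist force passes 120 N, or if a joint passes its speed limit or range.

## Working session

There is one attempt and no reset: what is moved stays moved. The work goes in short steps, Python scripts to look and compute and a tool call to move; the robot and the scene stay as the last step left them, time stands still between calls to the robot, and variables do not carry over. Pictures are saved under pics/ and viewed, at most 10 in all, crops included, and the job is handed in when it is done.

Besides the shell and the picture viewer there is one more tool, called as name([rows], argument=value, ...), one row to a line, values as JSON. servo_tool: Moves the arm, as the interface text tells. Its arguments: {"type":"object","properties":{"targets":{"type":"array","items":{"type":"array"}},"force":{"type":"number"}},"required":["targets"]}

```bash
mkdir -p pics; cat > h.py <<'E'
from rig import manip
import numpy as np, cv2
from scipy.spatial.transform import Rotation as Ro
def cam(n):
    s=manip.observe(); c=manip.read_camera(n)
    if 'mount' in c:
        T=np.eye(4); T[:3,:3]=Ro.from_quat(s['orientation']).as_matrix(); T[:3,3]=s['tool_pos']
        W=T@np.array(c['mount']); c['R']=W[:3,:3].T; c['t']=-W[:3,:3].T@W[:3,3]
    return c
def ray(c,u,v,z):
    d=c['R'].T@np.linalg.inv(c['camera_matrix'])@np.array([u,v,1.]); o=-c['R'].T@c['t']
    return o+d*(z-o[2])/d[2]
def cloud(c):
    v,u=np.mgrid[:480,:640]; Z=c['range_z']
    P=np.stack([u,v,np.ones_like(u)],-1)@np.linalg.inv(c['camera_matrix']).T*Z[...,None]
    return (P-np.array(c['t']))@c['R']
def save(c,n): cv2.imwrite('pics/'+n+'.png',c['pixels'][...,::-1])
E
python3 - <<'E'
from h import *
c=cam('top');d=cam('scene')
np.save('top.npy',c,allow_pickle=True)
save(c,'top1');save(d,'scene1')
print(manip.grip_depth,manip.observe(),-c['R'].T@c['t'],c['R'])
h=cv2.cvtColor(c['pixels'],cv2.COLOR_RGB2HSV);P=cloud(c)
m=cv2.inRange(h,(5,150,120),(22,255,255))
n,l,s,ce=cv2.connectedComponentsWithStats(m)
for i in range(1,n):
  if s[i,4]>8: print(s[i],ce[i],np.median(P[l==i],0))
E
```

```text
-0.0187 {'clock': 0.1, 'q': array([ 1.09418894,  0.57649451,  0.0248628 ,  1.43781502, -0.01502265,
        1.12899421, -0.05650095]), 'dq': array([-5.10703960e-04, -5.84652885e-04, -4.65242508e-05, -2.93914591e-03,
        6.60706688e-05, -5.72813407e-04,  4.02227094e-04]), 'joint_efforts': array([ 5.83368848e-03, -7.67299104e+01,  2.25832097e+00, -2.86608267e+01,
        1.60918100e-02,  8.58297979e-03, -1.11562215e-05]), 'tool_pos': array([ 0.25823063, -0.62321769,  0.23050116]), 'orientation': array([ 9.80773549e-01,  1.95147797e-01, -1.81816521e-04, -7.41197974e-04]), 'contact_force': array([ 1.01595126,  0.31154907, -0.10511234]), 'torque': array([ 0.01003407, -0.01231134, -0.00103571]), 'grasp_force': 0.0, 'gripper_width': 0.9960285784616035} [0.50809241 0.12665143 0.87633768] [[ 0.02060052 -0.99954605  0.02198432]
 [-0.99705871 -0.02216292 -0.07336712]
 [ 0.07382105 -0.02040825 -0.99706266]]
[ 42 105   7   8  16] [ 45.375 108.5  ] [0.78875525 0.56122478 0.00933699]
[534 157  16  15 152] [541.44078947 164.19736842] [ 0.70408311 -0.23753087  0.06207212]
[ 254  172   41   43 1361] [273.85231447 192.98383542] [0.65141938 0.18039857 0.05034162]
[417 184  15  15 165] [423.8969697  190.97575758] [ 0.65772835 -0.05235399  0.06147827]
[114 224   5   5  20] [115.95 226.25] [0.59692067 0.43515472 0.01610506]
[559 253  17  15 158] [566.62658228 260.03797468] [ 0.55553295 -0.27508758  0.06095444]
[247 277  18  18 215] [255.9255814 285.4744186] [0.5069683  0.20389163 0.03950896]
```

View pics/top1.png

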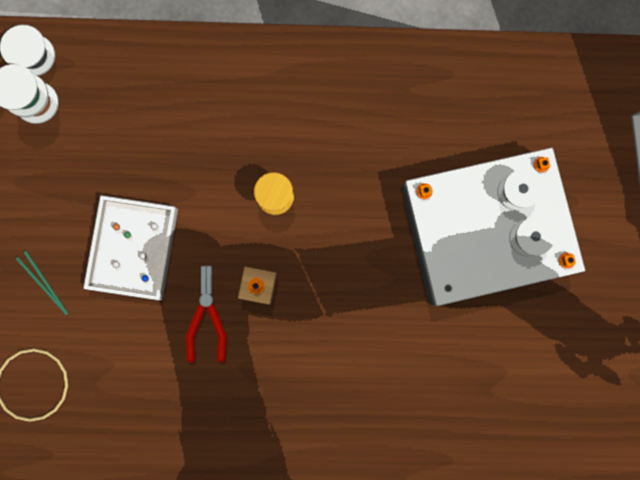

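View pics/scene1.png

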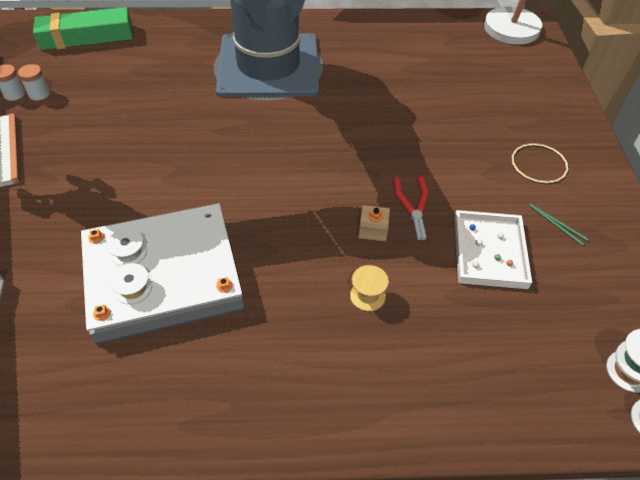

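The top view shows the rivet on its stand at (256,286), the pliers just left of it at (207,300), and the empty hole at (448,288). In the scene view the hole is at (208,215) and the rivet at (376,214).

```bash
python3 - <<'E'
from h import *
c=np.load('top.npy',allow_pickle=True).item()
g=cv2.cvtColor(c['pixels'],cv2.COLOR_RGB2GRAY)
w=g[278:298,438:458].astype(float); k=np.clip(np.median(w)-20-w,0,None); v,u=np.mgrid[278:298,438:458]
print('hole px',(k*u).sum()/k.sum(),(k*v).sum()/k.sum(),ray(c,(k*u).sum()/k.sum(),(k*v).sum()/k.sum(),.05))
riv=[ray(c,u,v,.056) for u,v in [(541.44,164.2),(423.9,190.98),(566.63,260.04)]]
A,B,C=riv; print(riv,'4th',B+C-A,'yaw',np.degrees(np.arctan2(*(B-A)[1::-1])),np.linalg.norm(B-A),np.linalg.norm(C-A))
print('rivet',ray(c,255.93,285.47,.043))
m=cv2.inRange(cv2.cvtColor(c['pixels'],cv2.COLOR_RGB2HSV),(0,0,0),(22,140,255))[262:310,232:282]
w=manip.read_camera('wrist');print(w['mount'],w['camera_matrix'])
E
```

```text
hole px 447.732349537037 287.80121527777777 [ 0.50898569 -0.0933973   0.05      ]
[array([ 0.70626263, -0.23976853,  0.056     ]), array([ 0.65904631, -0.05396697,  0.056     ]), array([ 0.55588644, -0.27776458,  0.056     ])] 4th [ 0.50867012 -0.09196302  0.056     ] yaw 104.25832488672367 0.19170707339784251 0.1551022243009596
rivet [0.50645565 0.20473155 0.043     ]
[[ 1.36134897e-03 -9.56461646e-01 -2.91854874e-01  7.38261973e-02]
 [ 9.99998768e-01  1.07411106e-03  1.14440870e-03  2.72025704e-04]
 [-7.81098482e-04 -2.91856072e-01  9.56461930e-01 -1.43067458e-01]
 [ 0.00000000e+00  0.00000000e+00  0.00000000e+00  1.00000000e+00]] [[333.89896894   0.         324.20779551]
 [  0.         333.89896894 238.30236982]
 [  0.           0.           1.        ]]
```

servo_tool([
  [[3,4,0],7,8.5],
  [[6,8,0],14,8.5],
  [[9,12,0],22,8.5],
  [[12,16,0],22,8.5],
  [[15,20,0],22,8.5],
  [[18,24,0],22,8.5],
  [[20,28,0],22,8.5],
  [[22,32,0],22,8.5],
  [[23,36,0],22,8.5],
  [[23,40,0],22,8.5],
  [[23,44,0],22,8.5],
  [[23,48,0],22,8.5],
])

```text
clock: 1.15
tool_pos: [0.4855, -0.188, 0.2311]
orientation: [0.925, 0.379, 0.0, -0.0]
contact_force: [0.7, 0.1, 0.8]
gripper_width: 0.993
grasp_force: 0.0
```

servo_tool([
  [[1,3,-2],0,8.5],
  [[2,6,-4],0,8.5],
  [[2,9,-6],0,8.5],
  [[2,9,-7],0,8.5],
  [[2,9,-7],0,8.5],
  [[2,9,-7],0,8.5],
])

```text
clock: 1.65
tool_pos: [0.5047, -0.1007, 0.1611]
orientation: [0.925, 0.379, -0.001, -0.0]
contact_force: [-0.4, -0.4, 0.3]
gripper_width: 0.997
grasp_force: 0.0
```

```bash
python3 - <<'E'
from h import *
c=cam('wrist'); save(c,'w1'); np.save('w1.npy',c,allow_pickle=True)
p=c['R']@np.array([.509,-.093,.05])+c['t'];print(c['camera_matrix']@p/p[2])
E
```

```text
[320.82011325 223.15996835   1.        ]
```

View pics/w1.png

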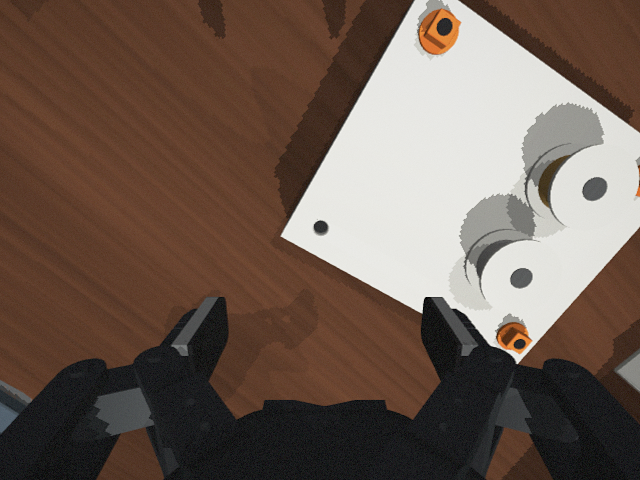

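servo_tool([
  [[0,4,1],0,8.5],
  [[0,8,2],0,8.5],
  [[0,12,2],0,8.5],
  [[0,16,2],0,8.5],
  [[0,20,2],0,8.5],
  [[0,24,1],0,8.5],
  [[0,28,0],0,8.5],
  [[0,30,0],0,8.5],
  [[0,30,0],0,8.5],
  [[0,30,0],0,8.5],
  [[0,30,0],0,8.5],
])

```text
clock: 2.62
tool_pos: [0.506, 0.1978, 0.162]
orientation: [0.926, 0.378, 0.0, 0.001]
contact_force: [0.7, -0.4, -0.0]
gripper_width: 0.994
grasp_force: 0.0
```

```bash
python3 - <<'E'
from h import *
c=cam('wrist'); save(c,'w2'); np.save('w2.npy',c,allow_pickle=True)
p=c['R']@np.array([.5065,.205,.043])+c['t'];print(c['camera_matrix']@p/p[2], manip.observe()['tool_pos'])
E
```

```text
[317.71657545 224.60093014   1.        ] [0.50596298 0.19754574 0.16192079]
```

View pics/w2.png

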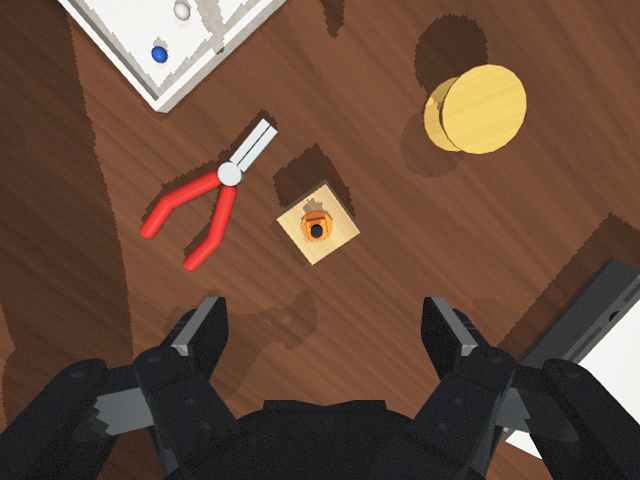

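The wrist picture w1 shows the hole at (321,228). In w2 the rivet is on its stand with the pin at (316,231), and the pliers' joint is at (230,175). I'll enlarge the rivet to read its collar yaw.

```bash
python3 - <<'E'
from h import *
c=np.load('w1.npy',allow_pickle=True).item()
g=cv2.cvtColor(c['pixels'],cv2.COLOR_RGB2GRAY)[215:240,308:334].astype(float)
m=(g<120);v,u=np.nonzero(m);print('hole',u.mean()+308,v.mean()+215,u.size,ray(c,u.mean()+308,v.mean()+215,.05))
c=np.load('w2.npy',allow_pickle=True).item()
I=c['pixels'][195:255,280:360]; cv2.imwrite('pics/w2c.png',cv2.resize(I[...,::-1],None,fx=10,fy=10,interpolation=cv2.INTER_CUBIC))
g=I.max(2); m=((g<70)).astype(np.uint8); n,l,s,ce=cv2.connectedComponentsWithStats(m)
for i in range(1,n):
  if s[i,4]>15: print(s[i],ce[i]+[280,195],ray(c,*(ce[i]+[280,195]),.056))
E
```

```text
hole 320.458064516129 227.07096774193548 155 [ 0.50652983 -0.09502137  0.05      ]
[ 31  29  11  13 116] [316.0862069  230.54310345] [0.50478633 0.20480741 0.056     ]
```

View pics/w2c.png

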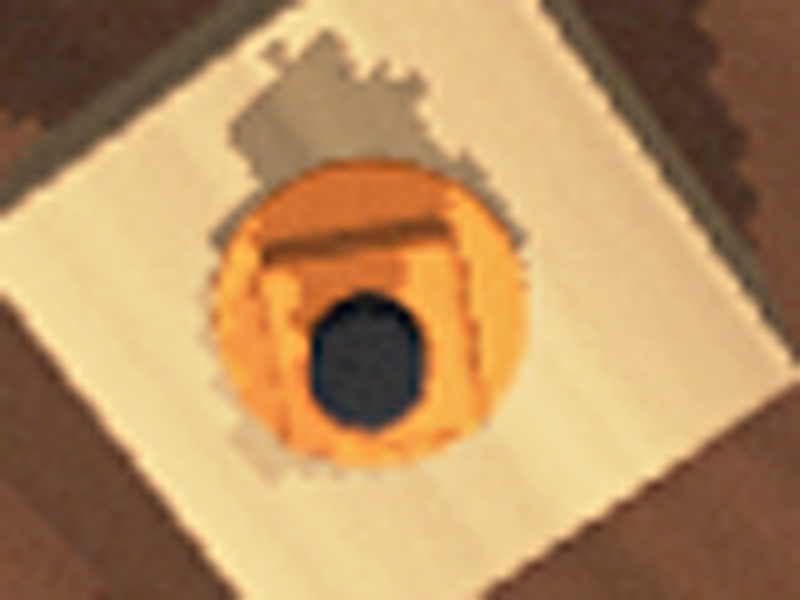

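The crop shows the pin centred near (317,231) in w2. The collar is turned about 9° counter-clockwise from the tool.

servo_tool([
  [[0,0.3,-3],5,8.5],
  [[-0.1,0.7,-6],9,6],
  [[-0.1,0.7,-8.5],9,5],
  [[-0.1,0.7,-10.5],9,4],
  [[-0.1,0.7,-11.5],9,4],
  [[-0.1,0.7,-11.8],9,4],
  [[-0.1,0.7,-11.8],9,4],
  [[-0.1,0.7,-11.8],9,4],
], force=25)

```text
clock: 3.33
tool_pos: [0.5049, 0.2065, 0.0443]
orientation: [0.893, 0.45, 0.001, 0.0]
contact_force: [0.2, -0.1, -0.3]
gripper_width: 0.466
grasp_force: 0.0
```

```bash
python3 - <<'E'
from h import *
c=cam('wrist'); np.save('w3.npy',c,allow_pickle=True); print(manip.observe()['tool_pos'],manip.observe()['orientation'])
cv2.imwrite('pics/w3.png',cv2.resize(c['pixels'][240:440,190:450,::-1],None,fx=3,fy=3,interpolation=cv2.INTER_CUBIC)[:600,:800])
E
```

```text
[0.5050039  0.20675715 0.04456886] [8.93133994e-01 4.49789587e-01 9.90846490e-04 1.20224359e-04]
```

View pics/w3.png

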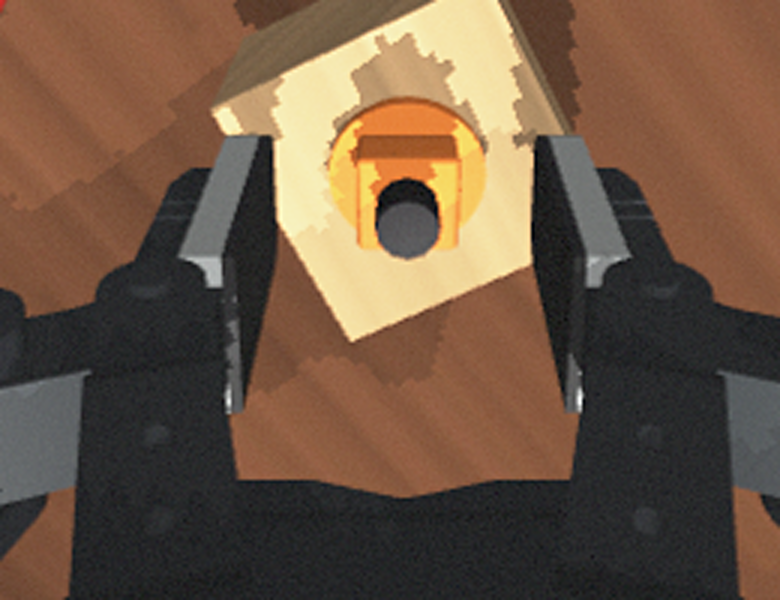

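The collar is square to the pads, with the pin at crop (407,230), which is full-image (325.7,316.7), midway between the fingers. Next I'll lower and close.

```bash
python3 - <<'E'
from h import *
c=np.load('w3.npy',allow_pickle=True).item()
p=ray(c,325.7,316.7,.0555); s=manip.observe(); print(p, Ro.from_quat(s['orientation']).inv().apply(p-s['tool_pos'])*1000)
E
```

```text
[0.50365593 0.20367467 0.0555    ] [ -3.2609861    0.7643159  -10.93573453]
```

servo_tool([
  [[-0.1,-0.2,-0.2],0,4],
  [[-0.15,-0.27,-0.4],0,4],
  [[-0.15,-0.27,-0.4],0,4],
  [[-0.15,-0.27,-0.4],0,2.5],
  [[-0.15,-0.27,-0.4],0,1],
  [[-0.15,-0.27,-0.4],0,1],
  [[-0.15,-0.27,-0.4],0,1],
  [[-0.15,-0.27,-0.4],0,1],
  [[-0.15,-0.27,-0.4],0,1],
], force=30)

```text
clock: 4.13
tool_pos: [0.5027, 0.2042, 0.0396]
orientation: [0.893, 0.45, 0.0, 0.0]
contact_force: [-1.5, -0.3, 6.1]
gripper_width: 0.174
grasp_force: 31.2
```

servo_tool([
  [[0,0,0.5],0,1],
  [[0,0,1.5],0,1],
  [[0,0,3],0,1],
  [[0,0,5],0,1],
  [[0,0,8],0,1],
  [[0,0,8],0,1],
  [[0,0,8],0,1],
])

```text
clock: 4.72
tool_pos: [0.5036, 0.2047, 0.1214]
orientation: [0.893, 0.45, 0.002, 0.0]
contact_force: [-0.8, -0.3, 0.4]
gripper_width: 0.176
grasp_force: 30.5
```

```bash
python3 - <<'E'
from h import *
c=cam('wrist'); np.save('w4.npy',c,allow_pickle=True); s=manip.observe();print(s['tool_pos'],s['grasp_force'],s['gripper_width'],s['contact_force'])
cv2.imwrite('pics/w4.png',cv2.resize(c['pixels'][225:375,230:420,::-1],None,fx=4,fy=4,interpolation=cv2.INTER_CUBIC))
E
```

```text
[0.5028796  0.20417922 0.12018178] 30.531418919563293 0.17529023643413505 [-0.97690792 -0.47637777 -1.8189795 ]
```

View pics/w4.png

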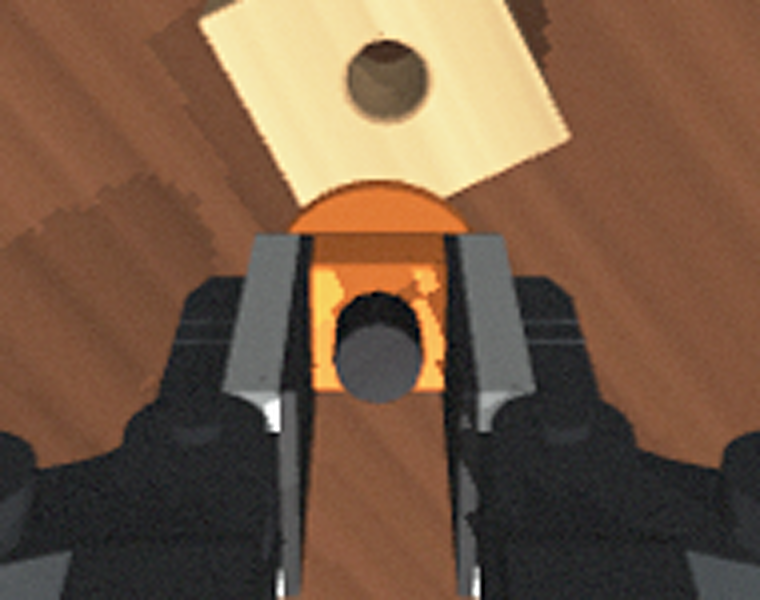

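The rivet is held upright, with the top of the pin at full-image (324.7,315.2) and the pads square to the collar. I'll hover just beside the hole so both show in one picture.

servo_tool([
  [[0,-3,0],0,1],
  [[0,-7,0],0,1],
  [[0,-11,0],0,1],
  [[0,-15,0],0,1],
  [[0,-19,0],0,1],
  [[0,-23,0],0,1],
  [[-0.5,-26.5,0],0,1],
  [[-0.7,-29,-1],0,1],
  [[-0.7,-31.4,-2],0,1],
  [[-0.7,-31.4,-3.5],0,1],
  [[-0.7,-31.4,-3.5],0,1],
  [[-0.7,-31.4,-3.5],0,1],
])

```text
clock: 5.77
tool_pos: [0.4945, -0.1093, 0.0833]
orientation: [0.893, 0.45, -0.001, -0.001]
contact_force: [-0.5, 0.3, -1.2]
gripper_width: 0.174
grasp_force: 30.5
```

servo_tool([
  [[0,0,0],0,1],
  [[0,0,0],0,1],
  [[0,0,0],0,1],
])

```text
clock: 6.02
tool_pos: [0.496, -0.109, 0.0849]
orientation: [0.893, 0.451, 0.0, 0.0]
contact_force: [0.0, -0.4, 0.1]
gripper_width: 0.174
grasp_force: 30.5
```

```bash
python3 - <<'E'
from h import *
c=cam('wrist'); np.save('w5.npy',c,allow_pickle=True); s=manip.observe();print(s['tool_pos'],s['orientation'],s['contact_force'])
cv2.imwrite('pics/w5.png',cv2.resize(c['pixels'][225:375,230:420,::-1],None,fx=4,fy=4,interpolation=cv2.INTER_CUBIC))
E
```

```text
[ 0.49599099 -0.10917313  0.08486093] [8.92660524e-01 4.50729380e-01 4.11823967e-04 2.11227613e-04] [ 0.33145854 -0.35222608 -0.58059792]
```

View pics/w5.png

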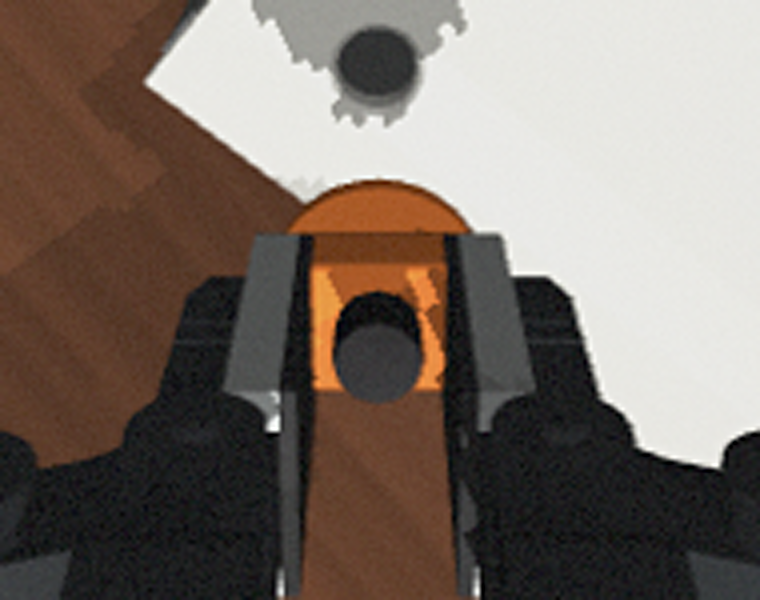

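Both show clearly: the hole mouth is at crop (377,67), full-image (324.2,241.7). The pin top is at full-image (324.7,315.2), and the flange's front edge is at full-image (325,270).

```bash
python3 - <<'E'
from h import *
c=np.load('w5.npy',allow_pickle=True).item(); s=manip.observe();T=np.array(s['tool_pos']);R=Ro.from_quat(s['orientation'])
z=T[2]; P=cloud(c)
for n,u,v,h in [('hole',324.25,241.75,.05),('pin',324.75,315.25,z+.0155),('flange+13',325,270.2,z-.0016)]:
  p=ray(c,u,v,h); print(n,p,R.inv().apply(p-T)*1000,'depthcloud',P[int(v),int(u)])
print('pin cloud',np.median(P[308:320,320:330].reshape(-1,3),0),'plate',np.median(P[245:262,330:345].reshape(-1,3),0), np.median(P[262:264,345:365].reshape(-1,3),0))
E
```

```text
hole [ 0.50641006 -0.0950487   0.05      ] [ 1.75325479e+01 -2.73766111e-02  3.48704767e+01] depthcloud [ 0.49832636 -0.10590901  0.00549218]
pin [ 0.49631236 -0.10896392  0.10036093] [  0.36758877   0.14599642 -15.49969711] depthcloud [ 0.49663556 -0.10797693  0.10186546]
flange+13 [ 0.50462139 -0.09795254  0.08326093] [14.15205306  0.28214878  1.60792223] depthcloud [ 0.50400599 -0.09881101  0.08045392]
pin cloud [ 0.49702002 -0.10786346  0.10107181] plate [ 0.50821142 -0.10471948  0.05041872] [ 0.5130227  -0.11498543  0.05043253]
```

servo_tool([
  [[0.5,0.7,0],0,1],
  [[0.98,1.36,0],0,1],
  [[0.98,1.36,0],0,1],
  [[0.98,1.36,-0.4],0,1],
  [[0.98,1.36,-0.7],0,1],
  [[0.98,1.36,-0.9],0,1],
  [[0.98,1.36,-1.1],0,1],
  [[0.98,1.36,-1.3],0,1],
  [[0.98,1.36,-1.3],0,1],
  [[0.98,1.36,-1.3],0,1],
])

```text
clock: 6.9
tool_pos: [0.5053, -0.0964, 0.0711]
orientation: [0.893, 0.45, -0.0, -0.0]
contact_force: [-0.4, 0.9, -0.7]
gripper_width: 0.175
grasp_force: 30.5
```

servo_tool([
  [[0,0,-0.3],0,1],
  [[0,0,-0.6],0,1],
  [[0,0,-0.8],0,1],
  [[0,0,-0.8],0,1],
  [[0,0,-0.8],0,1],
])

```text
clock: 7.32
tool_pos: [0.5053, -0.0962, 0.0631]
orientation: [0.893, 0.45, -0.0, -0.0]
contact_force: [0.2, -0.0, -1.3]
gripper_width: 0.173
grasp_force: 30.5
```

servo_tool([
  [[0,0,-0.1],0,1],
  [[0,0,-0.2],0,1],
  [[0,0,-0.3],0,1],
  [[0,0,-0.3],0,1],
  [[0,0,-0.3],0,1],
])

```text
clock: 7.73
tool_pos: [0.5054, -0.0962, 0.0602]
orientation: [0.893, 0.45, 0.0, -0.0]
contact_force: [0.0, 0.8, -0.6]
gripper_width: 0.175
grasp_force: 30.5
```

servo_tool([
  [[0,0,-0.15],0,1],
  [[0,0,-0.3],0,1],
  [[0,0,-0.4],0,1],
  [[0,0,-0.45],0,1],
  [[0,0,-0.5],0,1],
  [[0,0,-0.5],0,1],
  [[0,0,-0.5],0,1],
])

```text
clock: 8.32
tool_pos: [0.5054, -0.0962, 0.0552]
orientation: [0.893, 0.45, 0.0, -0.0]
contact_force: [0.6, 2.1, -1.5]
gripper_width: 0.175
grasp_force: 30.5
```

servo_tool([
  [[0,0,-0.05],0,1],
  [[0,0,-0.1],0,1],
  [[0,0,-0.1],0,1],
  [[0,0,-0.1],0,1],
])

```text
clock: 8.65
tool_pos: [0.5055, -0.0962, 0.0544]
orientation: [0.893, 0.45, 0.0, 0.0]
contact_force: [0.6, 2.0, 1.9]
gripper_width: 0.176
grasp_force: 30.8
```

servo_tool([
  [[0,0,-0.05],0,1],
  [[0,0,-0.1],0,1],
  [[0,0,-0.1],0,1],
  [[0,0,-0.1],0,1],
])

```text
clock: 8.98
tool_pos: [0.5055, -0.0962, 0.0534]
orientation: [0.893, 0.45, 0.0, 0.0]
contact_force: [-0.3, 1.6, 5.5]
gripper_width: 0.171
grasp_force: 31.1
```

servo_tool([
  [[0,0,0],0,2.2],
  [[0,0,0],0,3],
  [[0,0,0],0,4],
  [[0,0,0],0,4],
  [[0,0,0.5],0,4],
  [[0,0,1.5],0,4],
  [[0,0,2.5],0,4],
  [[0,0,3],0,4],
  [[0,0,3],0,4],
  [[0,0,3],0,4],
])

```text
clock: 9.82
tool_pos: [0.5057, -0.0964, 0.084]
orientation: [0.893, 0.45, 0.001, 0.0]
contact_force: [0.5, -0.7, -1.4]
gripper_width: 0.467
grasp_force: 0.0
```

```bash
python3 - <<'E'
from h import *
c=cam('wrist'); np.save('w6.npy',c,allow_pickle=True); s=manip.observe();print(s['tool_pos'],s['orientation'],s['contact_force'])
cv2.imwrite('pics/w6.png',cv2.resize(c['pixels'][225:375,230:420,::-1],None,fx=4,fy=4,interpolation=cv2.INTER_CUBIC))
P=cloud(c);z=P[225:330,280:370,2]; h=cv2.cvtColor(c['pixels'],cv2.COLOR_RGB2HSV)[225:330,280:370]
m=cv2.inRange(h,(5,150,80),(22,255,255))>0
print(np.histogram(z[m],bins=np.arange(.046,.072,.001)))
E
```

```text
[ 0.5054002  -0.09637391  0.08353156] [8.92992036e-01 4.50072396e-01 1.91495090e-04 1.59768273e-04] [ 0.37435554 -1.05239165 -0.55272   ]
(array([  0,   0,   0,   0,   5,  23, 125, 361, 107,  24,  19,  21,  18,
        21,  17,  34, 149, 239,  70,   5,   2,   1,   1,   1,   3]), array([0.046, 0.047, 0.048, 0.049, 0.05 , 0.051, 0.052, 0.053, 0.054,
       0.055, 0.056, 0.057, 0.058, 0.059, 0.06 , 0.061, 0.062, 0.063,
       0.064, 0.065, 0.066, 0.067, 0.068, 0.069, 0.07 , 0.071]))
```

View pics/w6.png

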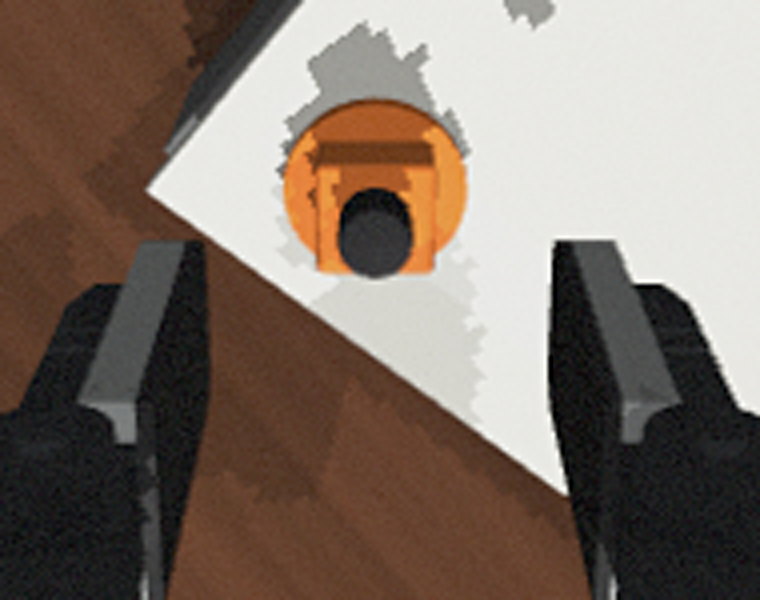

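The rivet is seated: flange top at about 53.5 mm, collar top at about 63 mm, pin standing at crop (375,235). I'll shut the fingers and press the pin.

servo_tool([
  [[0,0,0],0,1],
  [[0,0,0],0,0],
  [[0,0,0],0,0],
  [[0,0,0],0,0],
  [[0,0,0],0,0],
  [[0,0,-0.4],0,0],
  [[0,0,-0.8],0,0],
  [[0,0,-1.1],0,0],
  [[0,0,-1.1],0,0],
  [[0,0,-1.1],0,0],
])

```text
clock: 10.7
tool_pos: [0.5051, -0.0962, 0.0719]
orientation: [0.893, 0.45, -0.0, -0.0]
contact_force: [0.6, -0.2, 0.0]
gripper_width: -0.003
grasp_force: 0.0
```

servo_tool([
  [[0,0,-0.07],0,0],
  [[0,0,-0.13],0,0],
  [[0,0,-0.2],0,0],
  [[0,0,-0.2],0,0],
  [[0,0,-0.2],0,0],
])

```text
clock: 11.12
tool_pos: [0.5055, -0.0963, 0.0704]
orientation: [0.893, 0.45, 0.0, 0.0]
contact_force: [-0.4, 0.0, 1.8]
gripper_width: -0.001
grasp_force: 1.0
```

servo_tool([
  [[0,0,-0.07],0,0],
  [[0,0,-0.13],0,0],
  [[0,0,-0.2],0,0],
  [[0,0,-0.2],0,0],
  [[0,0,-0.2],0,0],
])

```text
clock: 11.53
tool_pos: [0.5055, -0.0963, 0.0686]
orientation: [0.893, 0.45, 0.0, 0.0]
contact_force: [-1.1, 0.5, 7.2]
gripper_width: 0.007
grasp_force: 3.6
```

servo_tool([
  [[0,0,-0.07],0,0],
  [[0,0,-0.13],0,0],
  [[0,0,-0.2],0,0],
  [[0,0,-0.2],0,0],
])

```text
clock: 11.87
tool_pos: [0.5056, -0.0963, 0.0668]
orientation: [0.893, 0.45, 0.0, 0.0]
contact_force: [-1.4, 0.6, 11.8]
gripper_width: -0.002
grasp_force: 5.8
```

servo_tool([
  [[0,0,-0.07],0,0],
  [[0,0,-0.13],0,0],
  [[0,0,-0.2],0,0],
  [[0,0,-0.2],0,0],
])

```text
clock: 12.2
tool_pos: [0.5056, -0.0963, 0.0648]
orientation: [0.893, 0.45, 0.0, 0.0]
contact_force: [-3.0, 0.7, 11.2]
gripper_width: -0.0
grasp_force: 5.9
```

servo_tool([
  [[0,0,-0.07],0,0],
  [[0,0,-0.13],0,0],
  [[0,0,-0.2],0,0],
  [[0,0,-0.2],0,0],
])

```text
clock: 12.53
tool_pos: [0.5056, -0.0963, 0.0629]
orientation: [0.893, 0.45, 0.0, 0.0]
contact_force: [-3.3, 0.5, 12.7]
gripper_width: 0.002
grasp_force: 5.9
```

Force has levelled off near 12 N, so the pin is sliding.

servo_tool([
  [[0,0,-0.07],0,0],
  [[0,0,-0.13],0,0],
  [[0,0,-0.2],0,0],
  [[0,0,-0.2],0,0],
])

```text
clock: 12.87
tool_pos: [0.5056, -0.0963, 0.0609]
orientation: [0.893, 0.45, 0.0, 0.0]
contact_force: [-2.6, 0.4, 11.7]
gripper_width: 0.007
grasp_force: 5.9
```

servo_tool([
  [[0,0,-0.05],0,0],
  [[0,0,-0.1],0,0],
  [[0,0,-0.1],0,0],
])

```text
clock: 13.12
tool_pos: [0.5056, -0.0963, 0.0599]
orientation: [0.893, 0.45, 0.0, 0.0]
contact_force: [-2.0, 0.8, 12.1]
gripper_width: 0.003
grasp_force: 5.9
```

servo_tool([
  [[0,0,-0.05],0,0],
  [[0,0,-0.05],0,0],
  [[0,0,-0.05],0,0],
])

```text
clock: 13.37
tool_pos: [0.5056, -0.0963, 0.0595]
orientation: [0.893, 0.45, 0.0, 0.0]
contact_force: [-2.7, -0.5, 12.8]
gripper_width: -0.001
grasp_force: 6.3
```

servo_tool([
  [[0,0,-0.05],0,0],
  [[0,0,-0.05],0,0],
  [[0,0,-0.05],0,0],
])

```text
clock: 13.62
tool_pos: [0.5056, -0.0963, 0.059]
orientation: [0.893, 0.45, 0.0, 0.0]
contact_force: [-2.6, 1.0, 13.6]
gripper_width: -0.002
grasp_force: 6.9
```

servo_tool([
  [[0,0,-0.04],0,0],
  [[0,0,-0.04],0,0],
  [[0,0,-0.04],0,0],
])

```text
clock: 13.87
tool_pos: [0.5056, -0.0963, 0.0587]
orientation: [0.893, 0.45, 0.0, 0.0]
contact_force: [-4.2, 0.0, 14.7]
gripper_width: 0.002
grasp_force: 7.4
```

Force is now rising again at the plate's own stiffness, about 3 N/mm, so the pin has reached its end. I'll retract and check.

servo_tool([
  [[0,0,-0.03],0,0],
  [[0,0,-0.03],0,0],
  [[0,0,0.1],0,0],
  [[0,0,0.4],0,0],
  [[0,0,0.8],0,0],
  [[0,0,1.5],0,0],
  [[0,0,3],0,0],
  [[0,0,5],0,2],
  [[0,0,5],0,4],
  [[0,0,5],0,4],
  [[0,0,5],0,4],
  [[0,0,5],0,4],
])

```text
clock: 14.87
tool_pos: [0.5049, -0.0963, 0.1073]
orientation: [0.893, 0.45, -0.0, -0.0]
contact_force: [0.5, -0.3, -0.1]
gripper_width: 0.467
grasp_force: 0.0
```

```bash
python3 - <<'E'
from h import *
c=cam('wrist'); s=manip.observe();print(s['tool_pos'],s['contact_force'])
cv2.imwrite('pics/w7.png',cv2.resize(c['pixels'][200:350,230:420,::-1],None,fx=4,fy=4,interpolation=cv2.INTER_CUBIC))
P=cloud(c);sl=np.s_[200:330,280:370];z=P[sl][...,2]; h=cv2.cvtColor(c['pixels'],cv2.COLOR_RGB2HSV)[sl]
m=cv2.inRange(h,(5,150,80),(22,255,255))>0; k=(h[...,2]<75)&(z>.04)&(z<.09)
for q in (m,k): print(np.histogram(z[q],bins=np.arange(.046,.075,.001))[0])
E
```

```text
[ 0.50485382 -0.09624641  0.10719256] [ 0.37436625  0.34505627 -0.04375986]
[  0   0   0   0   2  20 118 263  97  10  13  13  17  19  11  17 136 274
  65   2   0   0   0   0   0   0   0   0]
[ 0  0  0  0  0  0  0  0  0  0  0  0  0  0  0  0 32 84 38  0  0  0  0  0
  0  0  0  0]
```

View pics/w7.png

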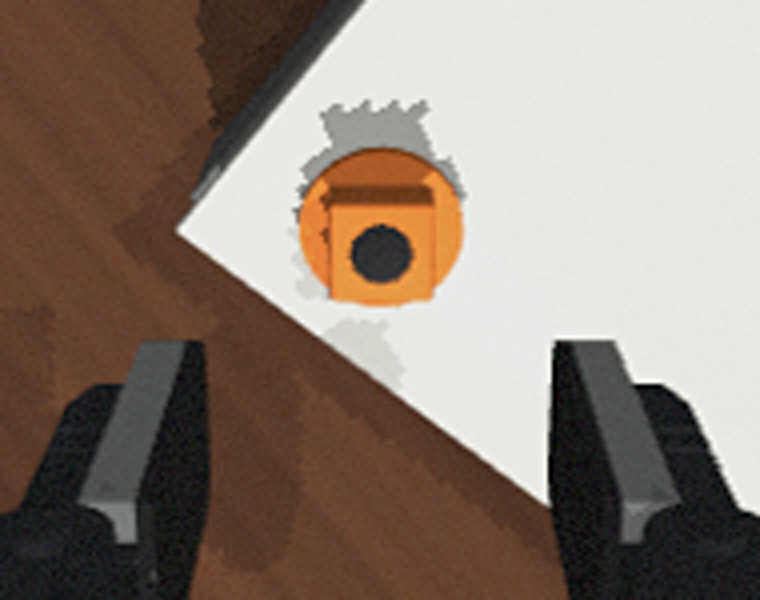

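The pin at crop (381,253) is flush with the collar, both at about 63.5 mm. The flange lies flat on the plate, and nothing touches the robot.

```bash
python3 -c "
from rig import manip
print(manip.hand_in())"
```

```text
the job is handed in; nothing more can be done
None
```

The rivet is seated flat in the empty corner hole with its pin pushed flush, and the job was handed in at about 15 s; the highest vertical force I read while pressing was about 15 N, under the 20 N limit.

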